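# Start the droplet run on the syringe pumps

## Task

Bring the droplet rig into operation by pressing with the fingertips: switch on the pump with the amber syringe, then the pump with the blue syringe (push the raised end of the rocker on top of each fully down), and then press the green start button on the hand control all the way in for a moment and let it go. Leave the magenta pump switched off and the red stop button unpressed. Nothing is to be picked up or pushed about: the hand control and the bottle, vial and tube block stay where they are.

Things in the scene. Friction and masses are not known exactly. Their poses are not given: they have to be found in the camera images.
- pump_amber: Pump module with its amber (orange) syringe: black box 190 (x) x 90 (y) x 70 mm high, fixed. Origin: centre of its underside, z up; +x runs lengthwise from the rocker end (turned roughly to the robot) to the syringe end. Syringe and pusher: x -13 to +91 mm, y within 33 mm, up to 106 mm high. White rocker 52 (x) x 26 mm, pivot along y at x = -58, z = 79 mm.
- rocker_amber_on (a point): The point to press: middle of the face of the rocker's ON half (green bar, the end away from the syringe), 18 mm from the pivot; moves with the rocker. The two halves form a shallow V. Off: this half slopes up away from the syringe, point about 89 mm and end edge 92 mm above the bench. On: it lies level, 82 mm above the bench, at a hard stop.
- rocker_amber (a joint): Rocker angle in rad: 0 to 0.04 at the start (off), 0.4 fully on. It turns with friction, about 3 N at its end edge, has no spring and stays where it is left.
- pump_blue: Pump module with its blue syringe: black box 190 (x) x 90 (y) x 70 mm high, fixed. Origin: centre of its underside, z up; +x runs lengthwise from the rocker end (turned roughly to the robot) to the syringe end. Syringe and pusher: x -13 to +91 mm, y within 33 mm, up to 106 mm high. White rocker 52 (x) x 26 mm, pivot along y at x = -58, z = 79 mm.
- rocker_blue_on (a point): The point to press: middle of the face of the rocker's ON half (green bar, the end away from the syringe), 18 mm from the pivot; moves with the rocker. The two halves form a shallow V. Off: this half slopes up away from the syringe, point about 89 mm and end edge 92 mm above the bench. On: it lies level, 82 mm above the bench, at a hard stop.
- rocker_blue (a joint): Rocker angle in rad: 0 to 0.04 at the start (off), 0.4 fully on. It turns with friction, about 3 N at its end edge, has no spring and stays where it is left.
- pump_magenta: Pump module with its magenta syringe: black box 190 (x) x 90 (y) x 70 mm high, fixed. Origin: centre of its underside, z up; +x runs lengthwise from the rocker end (turned roughly to the robot) to the syringe end. Syringe and pusher: x -13 to +91 mm, y within 33 mm, up to 106 mm high. White rocker 52 (x) x 26 mm, pivot along y at x = -58, z = 79 mm.
- rocker_magenta_on (a point): The point to press: middle of the face of the rocker's ON half (green bar, the end away from the syringe), 18 mm from the pivot; moves with the rocker. The two halves form a shallow V. Off: this half slopes up away from the syringe, point about 89 mm and end edge 92 mm above the bench. On: it lies level, 82 mm above the bench, at a hard stop.
- rocker_magenta (a joint): Rocker angle in rad: 0 to 0.04 at the start (off), 0.4 fully on. It turns with friction, about 3 N at its end edge, has no spring and stays where it is left.
- pendant: Hand control: loose grey box, 70 mm (x) x 130 mm (y) x 22 mm, about 0.5 kg, lying on the bench on a rubber base. Origin: centre of its underside, z up. Green start button at y = +32 mm, red stop button at y = -32 mm; each cap is 28 mm across in a black collar 44 mm across whose top is 34 mm above the bench.
- start_top (a point): Centre of the top face of the green start button, 44 mm above the bench when out, 38 mm when pressed fully.
- start (a joint): Travel of the green start button in m: 0 out, 0.006 fully in. Springs back; starts to move at about 1.4 N, fully in at about 4.5 N.
- stop_top (a point): Centre of the top face of the red stop button, 44 mm above the bench when out, 38 mm when pressed fully.
- stop (a joint): Travel of the red stop button in m: 0 out, 0.006 fully in. Springs back; starts to move at about 1.4 N, fully in at about 4.5 N.
- tube_block: Loose aluminium tube block, 32 (x) x 100 (y) x 42 mm high with four coloured tube caps; leave alone. Origin: centre of its underside.
- bottle: Loose bottle with a blue cap, 44 mm across, 85 mm high, standing; leave alone. Origin: centre of its underside.
- vial: Loose amber vial with a black cap, 28 mm across, 55 mm high, standing; leave alone. Origin: centre of its underside.
Mind the look-alikes: they are no part of the job. What is shaped like the pump_blue but purple is not meant.

How it is judged:
By the outcome, as a careful person would: the job done as asked, in the order asked, and still so for the second after the job is handed in, with the robot touching nothing.
It also fails if it takes over 51 s, if anything falls off the work surface, if the arm or the gripper's body presses on something with over 40 N, if the wrist force passes 120 N, or if a joint passes its speed limit or range.

## Robot

A 6-joint arm with a two-finger parallel gripper is mounted at the origin on the work surface. World frame = base frame: x ahead of the robot, y to its left, z up, the work surface at z = 0. Lengths are in m, angles in rad, forces in N, time in s.
With the tool pointing down it reaches from about 0.375 to 0.75 m from the base axis. Payload 9 kg.
Tool frame: the origin (TCP) lies at the very end of the fingers, on their centre line; the grasp point (between the pads) lies 19 mm behind it; z points along the fingers, y is the line along which they close (so a half turn about z gives the same grasp; the last joint's range is limited). The gripper opens to 85 mm and grips with 20 to 120 N. Pads are 22 mm wide; open, the fingers measure 114 mm over their backs; the gripper's body (76 mm by 85 mm) begins 54 mm behind the grasp point. The pads swing forward as they close: fully open they stand 13 mm farther back than shut.
Start: joints at [-0.218, 0.104, 0.097, 1.564, 0, 1.353], TCP at [0.6, 0, 0.231] pointing down, gripper open.
Joint ranges: [-2.99, 2.99], [-0.84, 1.86], [-1.1, 1.16], [-1.84, 2.11], [-1.51, 1.56], [-3.14, 3.14]. Speed limits (rad/s): [2.22, 2.22, 2.57, 3.14, 3.14, 3.14].

## Interface

Orientations are given as a unit quaternion [w, x, y, z].
In Python, from station import manip gives the robot as it stands.
- The arm moves only by the tool step_arm, never from a script. Its argument "motion" is a list that holds one entry, the list of rows, each a list of 5 numbers: the shift along the tool's x, y, z in normalised numbers (1 is 0.5 m), then the turn about the tool's z in shares of 90 degrees (1.0 is 90 degrees), then the closure, from -1 (fully open) to 1 (shut). In form: [[[tx, ty, tz, yaw, jaw], ...]]. A call has 1 to 8 rows; each row is the pose to reach, as a shift and turn from the pose commanded when the call began, along the tool's axes at that moment; what a row does not reach only later rows make up. A row lasts 1/8 s, in which the tool goes at most 62.5 mm and 10.7 degrees, less where a joint would pass 70% of its speed; a pose out of reach is approached as far as the arm can. No shift or turn number may pass 1 either way. A call with a gripper value outside its range is refused whole. The fingers move at their own pace and stop on an object; the grip force is fixed at half the most. Time passes only in rows, so rows that repeat a pose let the fingers close. It gives the time, the measured TCP pose, the force, the opening and the grip force at its end, in the units of the state.
- manip.observe(): the state, without advancing time (a new reading comes with each control period).
- manip.grab_frame(name): name is "scene" or "side" or "wrist"; returns (picture, depth): 384x512x3 uint8, blue, green, red; 384x512 float32, m along the optical axis (not along the pixel's ray), 0 where there is no reading.
- manip.get_calibration(name): a dict with "camera_matrix" (3x3 intrinsics, pixels), "dist" ([k1, k2, p1, p2, k3] as OpenCV has them; the pictures are not rectified), "rvec" (rotation vector, rad) and "tvec" (3), from world to camera coordinates, as OpenCV has them; the wrist camera has in their place "mount" (4x4, takes a point from camera to tool coordinates, whose origin is the TCP and whose axes are the flange's). Camera axes: x right, y down, z forward; pixel columns grow to the right and rows downward; lengths in m; the calibration is good to about 2 mm. A picture is of the moment at which its call begins: read the wrist's pose just before it. get_calibration takes no time and is no camera call.
- manip.job_done(): hands the job in; it is judged then, once.
The state is a dict: "time": time; "qpos": joint angles; "joint_vel": joint speeds; "tau": joint torques, N m; "position": TCP position; "tool_rot": TCP orientation; "force": force on the tool from outside, world axes, zero at the start; "moment": the same for the moment, N m; "finger_gap": opening from 0.0 (shut) to 1.0 (fully open); "grip_force": force on a finger pad.
Only numpy, scipy, OpenCV 4.12 (cv2) and the standard library are available. Lean on these libraries where they do the work, as an engineer would, in place of code of your own. Each camera call takes 0.05 s, during which the arm holds its last target. There are 200 camera calls.

## Working session

There is one attempt and no reset: what is moved stays moved. The work goes in short steps, Python scripts to look and compute and a tool call to move; the robot and the scene stay as the last step left them, time stands still between calls to the robot, and variables do not carry over. Pictures are saved under pics/ and viewed, at most 10 in all, crops included, and the job is handed in when it is done.

Besides the shell and the picture viewer there is one more tool, called after "Request:" as name(argument=value, ...), one argument or row to a line, values as JSON. step_arm: Moves the arm, as the interface text tells. Its arguments: {"type":"object","properties":{"motion":{"type":"array"}},"required":["motion"]}

```bash
mkdir -p pics && cat > h.py <<'E'
import numpy as np, cv2
from station import manip
def grab(n):
    im,d=manip.grab_frame(n); np.savez(f'pics/{n}.npz',im=im,d=d); return im,d
def pix2w(n,u,v,d=None):
    c=manip.get_calibration(n); K=np.array(c['camera_matrix']);D=np.array(c['dist'])
    if d is None: d=np.load(f'pics/{n}.npz')['d']
    w=d[int(v)-1:int(v)+2,int(u)-1:int(u)+2]; z=np.median(w[w>0])
    p=cv2.undistortPoints(np.array([[[u,v]]],float),K,D)[0,0]
    R=cv2.Rodrigues(np.array(c['rvec'],float))[0]
    return R.T@(np.array([p[0]*z,p[1]*z,z])-np.array(c['tvec']).ravel())
E
python3 - <<'E'
from h import *
for n in('scene','side'):
    im,d=grab(n); cv2.imwrite(f'pics/{n}1.png',cv2.resize(im,(800,600)))
s=manip.observe(); print(s['time'],s['position'],s['tool_rot'])
E
```

```text
0.1 [5.99692402e-01 5.80804655e-05 2.30584281e-01] [-5.26149162e-04  7.07120500e-01  7.07092790e-01 -3.29211583e-04]
```

View pics/scene1.png

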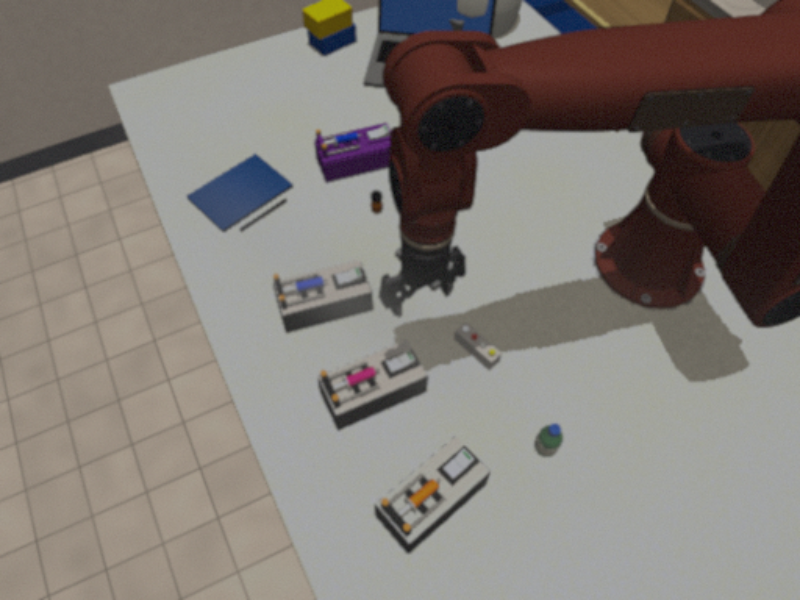

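View pics/side1.png

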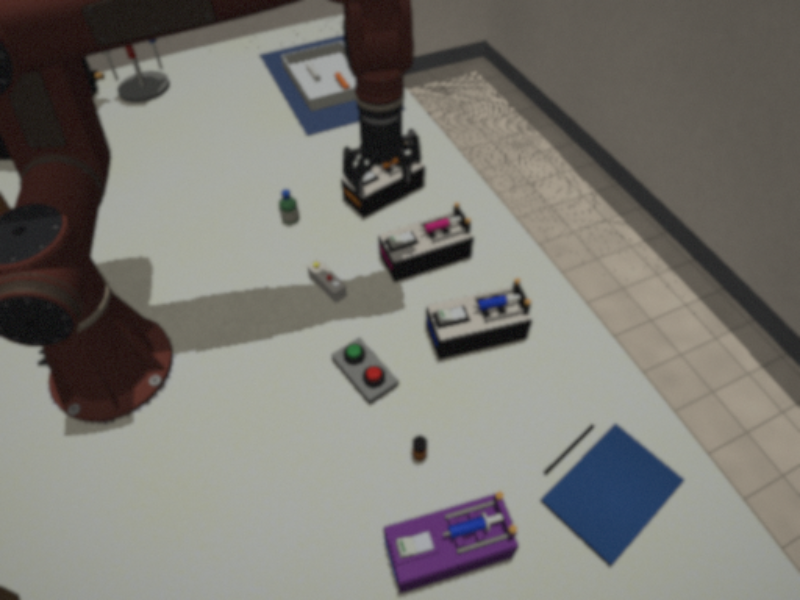

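Scene view: the blue candidates are the black/white pump at (322,292) and the purple box at (355,150). The first fits because it is a black box; the purple one is the look-alike. The amber pump is at (435,490), magenta at (372,382). The pendant shows in the side view at (365,370), with green at (353,352) and red at (374,375). I'll confirm these in enlarged crops.

```bash
python3 - <<'E'
from h import *
a=np.load('pics/scene.npz')['im']; b=np.load('pics/side.npz')['im']
# A: scene x170-320,y160-355 -> x4 ; 
cv2.imwrite('pics/cropA.png',cv2.resize(a[200:350,170:330],None,fx=4,fy=4,interpolation=cv2.INTER_CUBIC))
L=cv2.resize(a[160:220,170:245],None,fx=5,fy=5,interpolation=cv2.INTER_CUBIC)
R=cv2.resize(b[175:260,205:345],None,fx=5,fy=5,interpolation=cv2.INTER_CUBIC)
o=np.zeros((300+0,375,3),np.uint8);o[:]=L
cv2.imwrite('pics/cropB.png',R); cv2.imwrite('pics/cropC.png',o)
E
```

```text
(no output)
```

View pics/cropA.png

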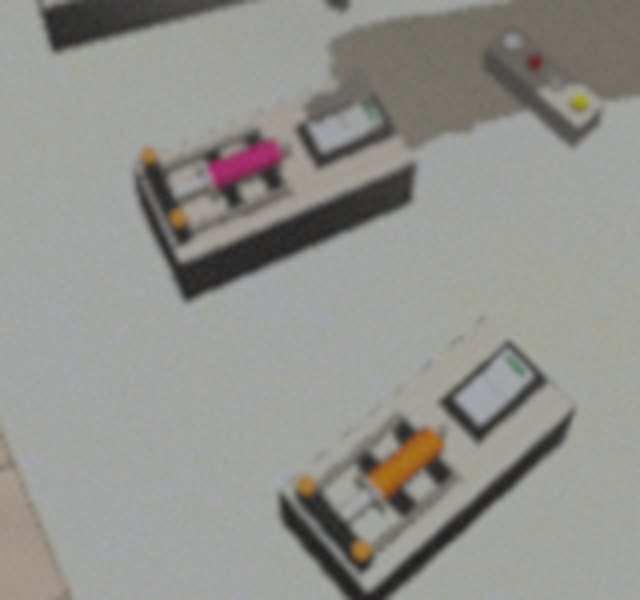

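View pics/cropB.png

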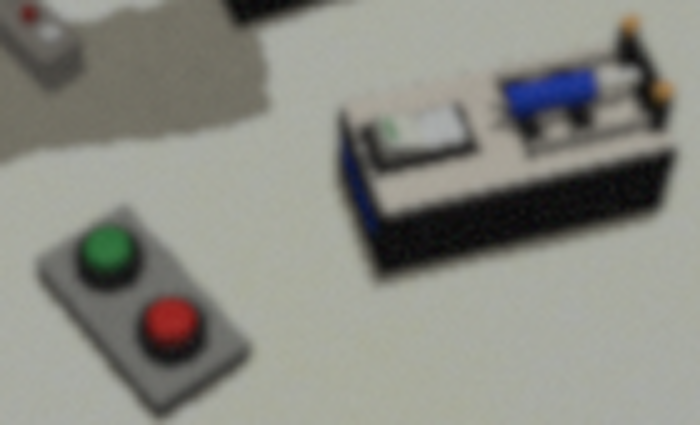

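View pics/cropC.png

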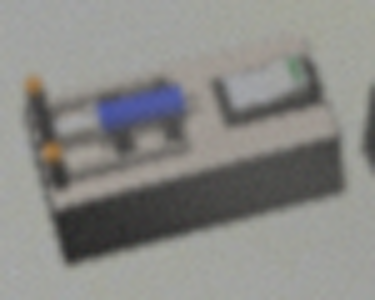

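```bash
cat >> h.py <<'E'
def ray(n,u,v,h):
    c=manip.get_calibration(n); K=np.array(c['camera_matrix']);D=np.array(c['dist'])
    p=cv2.undistortPoints(np.array([[[u,v]]],float),K,D)[0,0]
    R=cv2.Rodrigues(np.array(c['rvec'],float))[0]
    o=-R.T@np.array(c['tvec']).ravel(); r=R.T@np.array([p[0],p[1],1]); return o+r*(h-o[2])/r[2]
E
python3 - <<'E'
from h import *
np.set_printoptions(precision=4,suppress=True)
A=lambda x,y:(x/4+170,y/4+200); C=lambda x,y:(x/5+170,y/5+160); B=lambda x,y:(x/5+205,y/5+175)
for nm,cam,p,h in [
 ('Afr1','scene',A(508,343),.071),('Afr2','scene',A(545,378),.071),('Afr3','scene',A(480,437),.071),('Afr4','scene',A(443,402),.071),
 ('Abox1','scene',A(485,320),.07),('Abox2','scene',A(573,408),.07),('Abox3','scene',A(365,590),.07),('Abox4','scene',A(282,490),.07),
 ('Agreen','scene',A(515,363),.09),('Arock','scene',A(490,390),.082),
 ('Bfr1','scene',C(302,52),.071),('Bfr2','scene',C(320,100),.071),('Bfr3','scene',C(230,122),.071),('Bfr4','scene',C(216,80),.071),
 ('Bbox1','scene',C(305,40),.07),('Bbox2','scene',C(342,130),.07),('Bbox3','scene',C(60,205),.07),
 ('Bgreen','scene',C(296,68),.09),('Brock','scene',C(264,84),.082),
 ('sBbox1','side',B(342,112),.07),('sBbox2','side',B(380,215),.07),('sBbox3','side',B(672,152),.07),('sBgreen','side',B(388,128),.09),('sBrock','side',B(425,133),.082),
 ('Pg','side',B(107,245),.044),('Pr','side',B(172,318),.044),
 ('mag','scene',A(345,125),.082)]:
  print(nm,ray(cam,*p,h),pix2w(cam,*p))
E
```

```text
Afr1 [0.6168 0.2045 0.071 ] [0.6163 0.204  0.0693]
Afr2 [0.6072 0.2376 0.071 ] [ 0.5858  0.2188 -0.0009]
Afr3 [0.6668 0.2528 0.071 ] [0.6673 0.2533 0.073 ]
Afr4 [0.6769 0.2206 0.071 ] [0.6767 0.2204 0.0703]
Abox1 [0.6221 0.1825 0.07  ] [0.6213 0.1816 0.0672]
Abox2 [0.601 0.264 0.07 ] [0.5987 0.2621 0.0622]
Abox3 [0.7811 0.3056 0.07  ] [0.7804 0.3046 0.0653]
Abox4 [0.7994 0.2245 0.07  ] [0.7984 0.2222 0.0617]
Agreen [0.6253 0.2243 0.09  ] [0.6246 0.2237 0.0876]
Arock [0.6475 0.2307 0.082 ] [0.647  0.2302 0.08  ]
Bfr1 [ 0.6086 -0.2344  0.071 ] [ 0.6084 -0.2347  0.0705]
Bfr2 [ 0.6149 -0.1943  0.071 ] [ 0.6147 -0.1949  0.0701]
Bfr3 [ 0.6736 -0.2047  0.071 ] [ 0.6738 -0.204   0.0721]
Bfr4 [ 0.6679 -0.2391  0.071 ] [ 0.6689 -0.2362  0.075 ]
Bbox1 [ 0.6023 -0.243   0.07  ] [ 0.5812 -0.2923  0.0001]
Bbox2 [ 0.6124 -0.1675  0.07  ] [ 0.5918 -0.2122 -0.0003]
Bbox3 [ 0.7937 -0.1958  0.07  ] [ 0.7931 -0.1986  0.0657]
Bgreen [ 0.6231 -0.2113  0.09  ] [ 0.6227 -0.2123  0.0886]
Brock [ 0.6445 -0.2146  0.082 ] [ 0.6438 -0.2163  0.0795]
sBbox1 [ 0.6117 -0.18    0.07  ] [ 0.6147 -0.1744  0.0619]
sBbox2 [ 0.5984 -0.2578  0.07  ] [ 0.6012 -0.253   0.0621]
sBbox3 [ 0.778  -0.2904  0.07  ] [ 0.7835 -0.2846  0.06  ]
sBgreen [ 0.6238 -0.216   0.09  ] [ 0.6236 -0.2163  0.0905]
sBrock [ 0.6452 -0.2232  0.082 ] [ 0.645  -0.2235  0.0824]
Pg [ 0.4506 -0.1936  0.044 ] [ 0.4505 -0.1941  0.0447]
Pr [ 0.466  -0.2565  0.044 ] [ 0.4661 -0.256   0.0431]
mag [0.6406 0.0086 0.082 ] [0.6401 0.0077 0.0801]
```

The crops confirm it. The blue pump is black with a white top, and the pendant has green and red buttons (the small grey remote is another item). The ON points are amber (0.625, 0.2255), blue (0.625, -0.215) and start (0.4505, -0.194). First I move above amber with the fingers shut.

The manual's scale: shifts go in shares of 0.5 m and turns go in shares of 90 degrees. Converting my numbers, 0.2255 m / 0.5 = 0.451, 0.18 m / 0.5 = 0.36.

Request:
step_arm(
  motion=[
    [[0.12, 0.02, 0, 0, 1], [0.24, 0.04, 0, 0, 1], [0.36, 0.05, 0, 0, 1], [0.451, 0.052, 0.04, 0, 1], [0.451, 0.052, 0.14, 0, 1], [0.451, 0.052, 0.22, 0, 1], [0.451, 0.052, 0.25, 0, 1], [0.451, 0.052, 0.25, 0, 1]],
  ],
)

```text
time: 1.1
position: [0.6256, 0.2252, 0.1059]
tool_rot: [-0.0, 0.707, 0.707, -0.001]
force: [-0.0, -0.8, 0.4]
finger_gap: 0.002
grip_force: 0.0
```

In the tool's units: 0.023 m / 0.5 = 0.046, 0.022 m / 0.5 = 0.044.

Request:
step_arm(
  motion=[
    [[0, 0, 0.012, 0, 1], [0, 0, 0.022, 0, 1], [0, 0, 0.028, 0, 1], [0, 0, 0.034, 0, 1], [0, 0, 0.04, 0, 1], [0, 0, 0.044, 0, 1], [0, 0, 0.046, 0, 1], [0, 0, 0.046, 0, 1]],
  ],
)

```text
time: 2.1
position: [0.626, 0.2255, 0.0832]
tool_rot: [0.0, 0.707, 0.707, 0.0]
force: [-0.7, 0.4, 1.9]
finger_gap: -0.003
grip_force: 0.7
```

```bash
python3 - <<'E'
from h import *
im,d=grab('wrist'); cv2.imwrite('pics/w1.png',im); im2,d=grab('scene')
a=cv2.resize(im2[260:340,250:330],(480,480),interpolation=cv2.INTER_CUBIC)
cv2.imwrite('pics/c1.png',a)
E
```

```text
(no output)
```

Force is 1.9 N, so it is turning but not yet at the stop. I'll press a little further.

In the tool's units: 0.002 m / 0.5 = 0.004, 0.001 m / 0.5 = 0.002.

Request:
step_arm(
  motion=[
    [[0, 0, 0.002, 0, 1], [0, 0, 0.004, 0, 1], [0, 0, 0.004, 0, 1]],
  ],
)

```text
time: 2.58
position: [0.626, 0.2255, 0.0821]
tool_rot: [0.0, 0.707, 0.707, 0.0]
force: [-3.8, 0.4, 7.2]
finger_gap: -0.003
grip_force: 4.0
```

In the tool's units: 0.002 m / 0.5 = 0.004, 0.001 m / 0.5 = 0.002.

Request:
step_arm(
  motion=[
    [[0, 0, 0.002, 0, 1], [0, 0, 0.004, 0, 1], [0, 0, 0.004, 0, 1]],
  ],
)

```text
time: 2.95
position: [0.6261, 0.2255, 0.0819]
tool_rot: [0.0, 0.707, 0.707, 0.0]
force: [-11.4, -2.7, 20.8]
finger_gap: 0.001
grip_force: 10.1
```

Hard stop reached at z = 0.0819. Now I lift and travel to blue.

Request:
step_arm(
  motion=[
    [[0, 0, -0.12, 0, 1], [-0.06, 0, -0.22, 0, 1], [-0.18, 0, -0.24, 0, 1], [-0.3, 0, -0.24, 0, 1], [-0.42, 0, -0.24, 0, 1], [-0.54, 0, -0.24, 0, 1], [-0.66, 0, -0.24, 0, 1], [-0.78, 0, -0.24, 0, 1]],
  ],
)

```text
time: 3.95
position: [0.626, -0.1665, 0.1991]
tool_rot: [0.0, 0.707, 0.707, 0.0]
force: [1.6, 1.0, 0.2]
finger_gap: -0.0
grip_force: 0.0
```

```bash
python3 - <<'E'
from h import *
im2,d=grab('scene')
a=cv2.resize(im2[260:340,250:330],(480,480),interpolation=cv2.INTER_CUBIC)
cv2.imwrite('pics/c2.png',a)
print(np.round(pix2w('scene',298.75,290.75),4),np.round(pix2w('scene',287,303),4),manip.observe()['position'])
E
```

```text
[0.6223 0.2215 0.0796] [0.6673 0.2364 0.079 ] [ 0.62544708 -0.17385382  0.19855726]
```

View pics/c2.png

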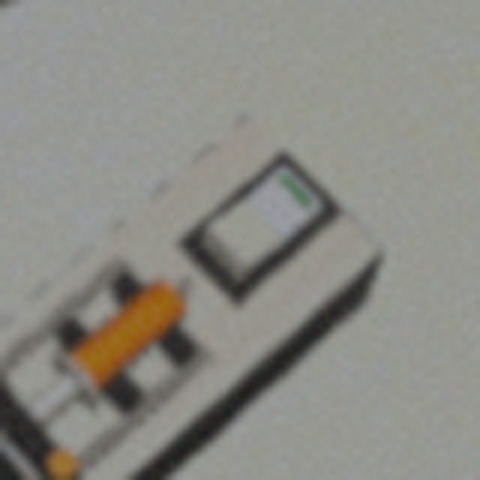

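The crop shows the amber rocker with its green half (298,185) level and its other half (222,255) raised, so it is on. Blue next.

In the tool's units: 0.113 m / 0.5 = 0.226, 0.102 m / 0.5 = 0.204.

Request:
step_arm(
  motion=[
    [[-0.1, -0.002, 0.02, 0, 1], [-0.1, -0.002, 0.12, 0, 1], [-0.1, -0.002, 0.18, 0, 1], [-0.1, -0.002, 0.194, 0, 1], [-0.1, -0.002, 0.204, 0, 1], [-0.1, -0.002, 0.212, 0, 1], [-0.1, -0.002, 0.22, 0, 1], [-0.1, -0.002, 0.226, 0, 1]],
  ],
)

```text
time: 5.0
position: [0.6252, -0.2147, 0.0871]
tool_rot: [0.0, 0.707, 0.707, -0.0]
force: [1.1, 0.6, 3.7]
finger_gap: -0.002
grip_force: 1.7
```

In the tool's units: 0.005 m / 0.5 = 0.01, 0.002 m / 0.5 = 0.004.

Request:
step_arm(
  motion=[
    [[0, 0, 0.004, 0, 1], [0, 0, 0.008, 0, 1], [0, 0, 0.01, 0, 1], [0, 0, 0.01, 0, 1]],
  ],
)

```text
time: 5.5
position: [0.625, -0.2146, 0.082]
tool_rot: [0.0, 0.707, 0.707, -0.0]
force: [-5.4, 1.6, 8.5]
finger_gap: 0.001
grip_force: 4.2
```

In the tool's units: 0.002 m / 0.5 = 0.004, 0.001 m / 0.5 = 0.002.

Request:
step_arm(
  motion=[
    [[0, 0, 0.002, 0, 1], [0, 0, 0.004, 0, 1], [0, 0, 0.004, 0, 1]],
  ],
)

```text
time: 5.88
position: [0.6251, -0.2146, 0.0819]
tool_rot: [0.001, 0.707, 0.707, -0.0]
force: [-9.6, 3.7, 21.0]
finger_gap: 0.003
grip_force: 10.4
```

In the tool's units: -0.1745 m / 0.5 = -0.349, 0.021 m / 0.5 = 0.042.

Request:
step_arm(
  motion=[
    [[0, 0, -0.1, 0, 1], [0, -0.06, -0.16, 0, 1], [0.02, -0.16, -0.16, 0, 1], [0.04, -0.26, -0.16, 0, 1], [0.042, -0.349, -0.16, 0, 1], [0.042, -0.349, -0.12, 0, 1], [0.042, -0.349, -0.06, 0, 1], [0.042, -0.349, 0, 0, 1]],
  ],
)

```text
time: 6.88
position: [0.4511, -0.1935, 0.0777]
tool_rot: [0.0, 0.707, 0.707, 0.0]
force: [0.9, -0.1, 0.7]
finger_gap: -0.0
grip_force: 0.0
```

```bash
python3 - <<'E'
from h import *
b,_=grab('side');a,_=grab('scene')
L=cv2.resize(b[175:260,205:345],None,fx=4,fy=4,interpolation=cv2.INTER_CUBIC)
R=cv2.resize(a[155:240,190:250],None,fx=4,fy=4,interpolation=cv2.INTER_CUBIC)
cv2.imwrite('pics/c3.png',np.hstack([L,R])); print(manip.observe()['position'])
E
```

```text
[ 0.44908177 -0.19192441  0.07526004]
```

View pics/c3.png

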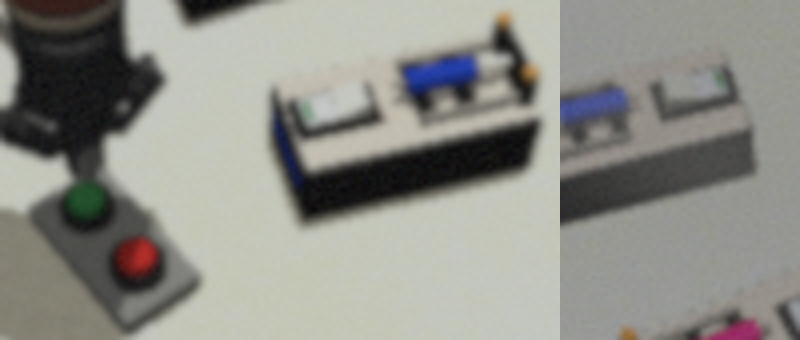

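The fingertip (85,160) is above the green button (87,203). The blue rocker's green end (305,107) lies low and its other end is raised, so it is on. Next I press start.

In the tool's units: 0.041 m / 0.5 = 0.082, 0.038 m / 0.5 = 0.076.

Request:
step_arm(
  motion=[
    [[0, 0, 0.04, 0, 1], [0, 0, 0.06, 0, 1], [0, 0, 0.068, 0, 1], [0, 0, 0.072, 0, 1], [0, 0, 0.076, 0, 1], [0, 0, 0.08, 0, 1], [0, 0, 0.082, 0, 1], [0, 0, 0.082, 0, 1]],
  ],
)

```text
time: 7.98
position: [0.4509, -0.1937, 0.0386]
tool_rot: [0.0, 0.707, 0.707, 0.0]
force: [-0.1, 1.8, 4.3]
finger_gap: -0.002
grip_force: 2.0
```

In the tool's units: 0.002 m / 0.5 = 0.004, 0.001 m / 0.5 = 0.002.

Request:
step_arm(
  motion=[
    [[0, 0, 0.002, 0, 1], [0, 0, 0.004, 0, 1], [0, 0, 0.004, 0, 1], [0, 0, 0.004, 0, 1]],
  ],
)

```text
time: 8.48
position: [0.451, -0.1938, 0.0378]
tool_rot: [0.001, 0.707, 0.707, 0.0]
force: [-4.4, 4.5, 16.7]
finger_gap: 0.003
grip_force: 8.3
```

Fully in: 17 N at z = 0.0378. Now I release and retreat.

In the tool's units: -0.18 m / 0.5 = -0.36, -0.15 m / 0.5 = -0.3.

Request:
step_arm(
  motion=[
    [[0, 0, -0.04, 0, 1], [0, 0, -0.12, 0, 1], [0, 0, -0.22, 0, 1], [0, 0, -0.3, 0, 1], [0, 0, -0.36, 0, 1], [0, 0, -0.36, 0, 1], [0, 0, -0.36, 0, 1]],
  ],
)

```text
time: 9.35
position: [0.4502, -0.1934, 0.2152]
tool_rot: [-0.001, 0.707, 0.707, -0.0]
force: [1.0, -0.4, -1.1]
finger_gap: 0.001
grip_force: 0.0
```

```bash
python3 - <<'E'
from h import *
b,_=grab('side');a,_=grab('scene')
L=cv2.resize(b[175:260,205:345],None,fx=3,fy=3,interpolation=cv2.INTER_CUBIC)
R=cv2.resize(a[155:340,190:320],None,fx=2.5,fy=2.5,interpolation=cv2.INTER_CUBIC)
o=np.zeros((470,760,3),np.uint8); o[:L.shape[0],:L.shape[1]]=L; o[:R.shape[0],425:425+R.shape[1]]=R
cv2.imwrite('pics/c4.png',o)
B=lambda x,y:(x/5+205,y/5+175)
print(pix2w('side',*B(107,245)),pix2w('side',*B(172,318)),manip.observe()['position'])
E
```

```text
[ 0.45031697 -0.19473215  0.04569527] [ 0.46613463 -0.25603365  0.04318297] [ 0.45001171 -0.19312083  0.21483695]
```

View pics/c4.png

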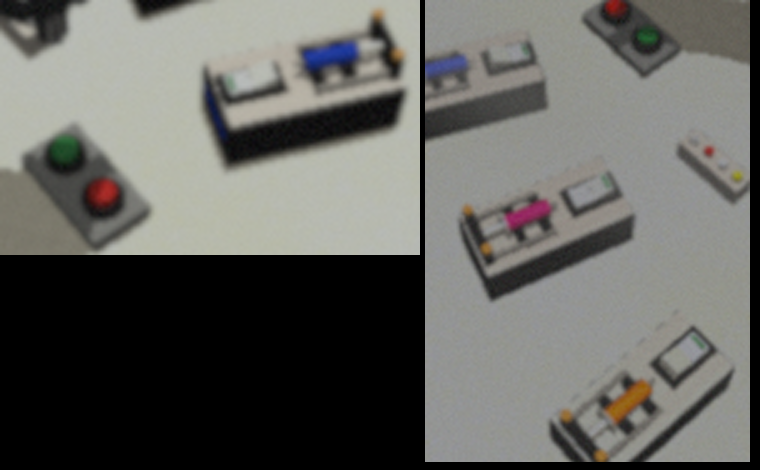

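The picture shows the pendant unmoved with both buttons out (green 65,150; red 103,195). Amber and blue are on, magenta (590,192) is untouched, and the arm is clear.

```bash
python3 -c "
from station import manip
print(manip.job_done())"
```

```text
the job is handed in; nothing more can be done
None
```

I switched on the amber pump, then the blue pump, pressed the green start button fully in and released it, and handed the job in at about 9.5 s; magenta stayed off, red stop was not pressed, and the pendant did not move.

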